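Wedge the loose painted panel tight and hold it

ROBOT

A 6-joint arm with a two-finger parallel gripper is mounted at the origin on the work surface. World frame = base frame: x ahead of the robot, y to its left, z up, the work surface at z = 0. Lengths are in m, angles in rad, forces in N, time in s.
With the tool pointing down it reaches from about 0.325 to 0.75 m from the base axis. Payload 7.6 kg.
Tool frame: the origin (TCP) lies between the finger pads; the fingertips stand robot.tips_ahead ahead of it and the grasp point (between the pads) lies 3 mm ahead of it (robot.tips_ahead is the distance from the TCP to the fingertips, in m); x points along the fingers, y is the direction in which the jaws open and shut, and the axes are right-handed (so a half turn about x gives the same grasp; the last joint's range is limited). The gripper opens to 85 mm and grips with 20 to 120 N. Pads are 22 mm wide; open, the fingers measure 114 mm over their backs; the gripper's body (76 mm by 85 mm) begins 54 mm behind the grasp point. The pads swing forward as they close: fully open they stand 13 mm farther back than shut.
Start: joints at [-1.213, 0.052, 1.401, -0, 1.689, -0.07], TCP at [0.218, -0.478, 0.253] pointing down, gripper open.
Joint ranges: [-2.9, 2.9], [-0.91, 2.17], [0.12, 2.37], [-1.06, 4.2], [0.26, 2.73], [-2.93, 2.93]. Speed limits (rad/s): [2.57, 2.57, 3.01, 3.14, 3.14, 3.14].

INTERFACE

Orientations are given as a unit quaternion [x, y, z, w].
In Python, from cell import robot gives the robot as it stands.
- The arm moves only by the tool move_arm, never from a script. Its argument "motion" is a list of rows, each an object of numbers: "gripper": the closure in counts, from 0 (fully open) to 255 (shut); "tx", "ty", "tz": the shift along the tool's x, y, z in mm; "spin": the turn about the tool's x in degrees. In form: [{"gripper": .., "tx": .., "ty": .., "tz": .., "spin": ..}, ...]. A call has exactly 10 rows; each row is the pose to reach, as a shift and turn from the pose commanded when the call began, along the tool's axes at that moment; what a row does not reach only later rows make up. A row lasts 1/10 s, in which the tool goes at most 50 mm and 8.59 degrees, less where a joint would pass 70% of its speed; a pose out of reach is approached as far as the arm can. A call with a gripper value outside its range is refused whole. The fingers move at their own pace and stop on an object; "grip_force" is the grip in N (left out, the last holds). Time passes only in rows, so rows that repeat a pose let the fingers close, or fill a call up. It gives the time, the measured TCP pose, the force and the opening at its end, in the units of the state.
- robot.read_state(): the state, without advancing time (a new reading comes with each control period).
- robot.camera(name): name is "scene" or "top" or "wrist"; returns a dict with "pixels" (400x640x3 uint8, red, green, blue), "camera_matrix" (3x3 intrinsics, pixels), "xyz" and "orientation" of the camera in the world. Camera axes: x right, y up, looking along -z (the intrinsics and any distortion apply to the point x, -y, -z); pixel columns grow to the right and rows downward; lengths in m; the calibration is good to about 2 mm. A picture is of the moment at which its call begins. There is no depth.
- robot.finish_job(): hands the job in, once; it reports no verdict.
Trained networks look in a picture, given as the dict that the camera call returned (one of the last four; its "shot" number tells which), for a name from the list of things; names that differ only in an ending like _2 or _b are one class to them, and where a whole thing is asked for, a point or a joint stands for the part that bears it (a point fixed in the world has none). Each returns a list of dicts, best first, with "confidence" (0 to 1); they miss things now and then, are a little off and sometimes report something else, mostly with a low value. They report only what shows in the picture. A call takes as long as a camera call. They do not tell look-alikes from the thing itself.
- robot.silhouettes(picture, query): "pixels" (400x640 bool, what is visible of it) and "point" ([column, row] in pixels, amid what is visible of it).
The state is a dict: "t": time; "joint_positions": joint angles; "qd": joint speeds; "joint_torque": joint torques, N m; "ee_pos": TCP position; "eef_rot": TCP orientation; "force": force on the tool from outside, world axes, zero at the start; "wrist_torque": the same for the moment, N m; "opening": finger opening in m.
Only numpy, scipy, OpenCV 4.12 (cv2) and the standard library are available. Lean on these libraries where they do the work, as an engineer would, in place of code of your own. Each camera call takes 0.05 s, during which the arm holds its last target. There are 200 camera calls.

TASK

Three small painted canvas panels lie in the bays of a wedging board, each with a newly glued edging strip on its left edge. First drop the snapped wedge, the short one with the blunt broken end, from the cork mat into the open scrap box. Then take a sound wedge and slide it, thin end first, into the gap on the right of the one panel that leaves room for it, push it in by its butt until it is tight against the tapered batten and the panel is pressed flush against the straight stop on its left, and finish while still pushing firmly on the wedge; leave the other two panels and the things standing round about where they are.

Things in the scene. Friction and masses are not known exactly. Their poses are not given: they have to be found in the camera images.
- board: Fixed plywood board on the table, 12 thick, 210 by 366 (x -100 to +110 of its frame), with three bays side by side, open in front. Origin at table height below the line of the panels' front edges, mid-width; +x to the back fence (face at x 84), +y left. Each bay is 87.5 wide at x 0 and narrows by 7 per 100 towards the back. Battens and fence stand 16 above the base.
- stops: The board's straight stops, part of it (same origin and axes): the left side of each bay, faces along x at y 151.25, 43.75 and -63.75, from x -14 to 84; 14 thick.
- cheeks: The board's tapered dark battens, part of it (same origin and axes): the right side of each bay, faces at y 63.75, -43.75 and -151.25 at x 0, turning 7 per 100 to the left towards the back, so parallel to the slanted face of a wedge lying along x; from x -14 to 84.
- panel_short: The narrower panel, 80 (x) by 71.5 (y) by 18, loose on the base in any of the bays, front edge 0 to 3 behind the board's x 0. Origin: underside, middle of its left edge; axes as the board's. It starts 0.5 to 3.5 off its stop, leaving 12.5 to 15.5 at its right front corner; when flush, a wedge fills the gap with its thin end about 71 past the panel's front and its butt sticking out. 90 g.
- panel_a: A full-width painted panel, 80 by 80 by 18, same origin and axes; its gap is about 6.5 at the front, too tight for a wedge. To be left alone.
- panel_b: The other full-width painted panel, as panel_a. To be left alone.
- wedge_a_butt (a point): Sound beech wedge, 150 long, 24 high, lying as it is used. Butt: a parallel block 50 long, 18 thick; then the right face (-y) runs in 7 per 100 all the way; the left face is straight, but bevelled over the last 14 to a nose 7.5 thick. This point: centre of the butt, half-way up; +x to the thin end, 125 away, +y (9 away) to the straight face.
- wedge_a_tip (a point): End of wedge_a's thin end, 125 ahead of the butt point and 2 to its left, half-way up.
- wedge_b_butt (a point): A second sound wedge, the same as wedge_a; either one may be used. Same point and axes.
- wedge_b_tip (a point): End of wedge_b's thin end, as for wedge_a.
- wedge_snapped_butt (a point): The snapped wedge: the same butt (50 long, 18 thick, 24 high) but broken off short and blunt, about 90 long in all. This point: centre of its butt, half-way up; +x to the broken end, which is 65 away.
- mat: Fixed cork mat, 190 x 190, 4 thick, at one side of the board; the three wedges lie on it side by side, thin ends away from the robot, 65 apart, in any order.
- scrap_box: Fixed open plywood scrap box, 170 (x) by 150 (y), 70 high, walls 6, at the other side of the board. Origin: centre of its underside.
- tape_roll: Bystander: roll of masking tape lying flat, 90 across, 24 high. Origin at its underside.
- brush: Bystander: paint brush lying down, 150 long. Origin at its underside.
- glue_bottle: Bystander: white glue bottle standing, 52 across, 150 high. Origin at its underside.
- paint_pot: Bystander: teal paint pot standing, 90 across, 85 high. Origin at its underside.
- copper_bowl: Bystander: copper bowl, 100 across, 50 high. Origin at its underside.
- sanding_block: Bystander: cork sanding block 70 x 45 x 28. Origin at its underside.
- mallet: Bystander: small wooden mallet lying down, 220 long. Origin at its underside.
Not all that is in view belongs to the job. What is shaped like the part that bears wedge_a_butt but turquoise is not meant.

How it is judged:
By the outcome, as a careful person would: the job done as asked, in the order asked, and still so for the second after the job is handed in, while the arm keeps its last pose, push and grip.
It also fails if it takes over 70 s, if anything falls off the work surface, if the arm or the gripper's body presses on something with over 40 N, if the wrist force passes 120 N, or if a joint passes its speed limit or range.

## Working session

There is one attempt and no reset: what is moved stays moved. The work goes in short steps, Python scripts to look and compute and a tool call to move; the robot and the scene stay as the last step left them, time stands still between calls to the robot, and variables do not carry over. Pictures are saved under pics/ and viewed, about 8 in all and at most 12, crops included, and the job is handed in when it is done.

Besides the shell and the picture viewer there is one more tool, called after "Emit:" by a JSON object that holds its "name" and its "arguments". move_arm: Moves the arm, as the interface text tells. Its arguments: {"type":"object","properties":{"motion":{"type":"array","items":{"type":"object","properties":{"gripper":{"type":"number"},"tx":{"type":"number"},"ty":{"type":"number"},"tz":{"type":"number"},"spin":{"type":"number"}}}},"grip_force":{"type":"number"}},"required":["motion"]}

```bash
ls; mkdir -p pics
cat > h.py <<'E'
import numpy as np, cv2, json
from scipy.spatial.transform import Rotation as R
from cell import robot
def ray(p,uv):
    K=np.array(p["camera_matrix"]);d=np.array([(uv[0]-K[0,2])/K[0,0],-(uv[1]-K[1,2])/K[1,1],-1])
    return np.array(p["xyz"]),R.from_quat(p["orientation"]).apply(d)
def at(p,uv,z):
    o,d=ray(p,uv);return o+d*(z-o[2])/d[2]
def px(p,X):
    K=np.array(p["camera_matrix"]);c=R.from_quat(p["orientation"]).inv().apply(np.atleast_2d(X)-np.array(p["xyz"]))
    return np.c_[K[0,2]+K[0,0]*c[:,0]/-c[:,2],K[1,2]-K[1,1]*c[:,1]/-c[:,2]]
def save(p,n):cv2.imwrite("pics/"+n,p["pixels"][:,:,::-1])
E
python3 - <<'E'
from h import *
s=robot.read_state();print(s["t"],s["ee_pos"],s["eef_rot"],s["force"],s["opening"],robot.tips_ahead)
for n in("top","scene"):
    p=robot.camera(n);save(p,n+"0.png");print(n,p.keys(),p["xyz"],p["orientation"],p["camera_matrix"])
    for q in["board","wedge_a_butt","wedge_snapped_butt","panel_short","panel_a","mat","scrap_box"]:
        for r in robot.silhouettes(p,q):
            m=r["pixels"].astype(np.uint8);a=cv2.minAreaRect(cv2.findNonZero(m))
            print(q,round(r["confidence"],2),r["point"],m.sum(),np.round(at(p,r["point"],0.016),3)[:2],np.round(a[0]),np.round(a[1]),round(a[2]))
E
```

```text
pics
0.0 [ 0.21772248 -0.47741663  0.25244901] [-0.69090643 -0.15066149  0.69108108 -0.14952045] [ 0.55190064  0.0107935  -0.26544013] 0.085156481367263 0.022
top dict_keys(['pixels', 'camera_matrix', 'xyz', 'orientation', 'shot']) [0.37423229 0.00255538 1.1415206 ] [ 0.04570097 -0.03592637 -0.70290776  0.70890155] [[417.8258849    0.         317.90463384]
 [  0.         417.8258849  205.08952517]
 [  0.           0.           1.        ]]
board 0.83 [331.9, 179.6] 7806 [ 0.575 -0.019] [335. 169.] [136.  77.] 5
board 0.42 [295.3, 148.0] 731 [0.663 0.083] [294. 151.] [26. 29.] 6
wedge_a_butt 0.98 [174.7, 203.9] 429 [0.505 0.409] [174. 199.] [ 9. 53.] 8
wedge_a_butt 0.8 [199.2, 304.8] 516 [0.236 0.331] [199. 301.] [10. 60.] 12
wedge_a_butt 0.63 [458.2, 199.0] 4402 [ 0.524 -0.361] [457. 199.] [66. 69.] 15
wedge_snapped_butt 0.81 [221.8, 214.5] 257 [0.477 0.279] [219. 214.] [ 8. 33.] 3
panel_short 0.6 [294.5, 148.6] 874 [0.661 0.085] [294. 151.] [28. 32.] 5
panel_short 0.28 [242.6, 115.8] 463 [0.754 0.231] [243. 116.] [18. 27.] 21
panel_a 0.87 [333.5, 154.5] 882 [ 0.645 -0.023] [335. 155
[... 834 characters left out ...]
.6] 2352 [ 0.493 -0.376] [210. 182.] [46. 69.] 59
panel_short 0.85 [329.9, 229.7] 496 [0.642 0.092] [325. 228.] [27. 21.] 16
panel_a 0.78 [288.7, 217.9] 496 [ 0.62 -0.04] [289. 220.] [31. 19.] 13
panel_a 0.67 [254.5, 212.0] 448 [ 0.619 -0.15 ] [256. 213.] [29. 19.] 14
panel_a 0.63 [371.5, 265.7] 500 [0.754 0.227] [371. 266.] [20. 28.] 38
mat 0.9 [418.1, 222.9] 2058 [0.545 0.334] [422. 221.] [70. 39.] 12
mat 0.71 [305.5, 217.4] 3935 [0.605 0.008] [291. 218.] [131.  51.] 14
scrap_box 0.69 [207.5, 184.2] 2414 [ 0.514 -0.366] [210. 182.] [46. 70.] 57
scrap_box 0.46 [292.5, 170.0] 313 [ 0.351 -0.114] [288. 172.] [41. 10.] 5
scrap_box 0.19 [165.2, 218.8] 682 [ 0.719 -0.397] [170. 211.] [66. 22.] 6
```

Run:
```python
import cv2
t=cv2.imread("pics/top0.png")[90:340,150:500]
cv2.imwrite("pics/top0c.png",cv2.resize(t,(798,570),interpolation=cv2.INTER_CUBIC))
```

```text
(no output)
```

View pics/top0c.png

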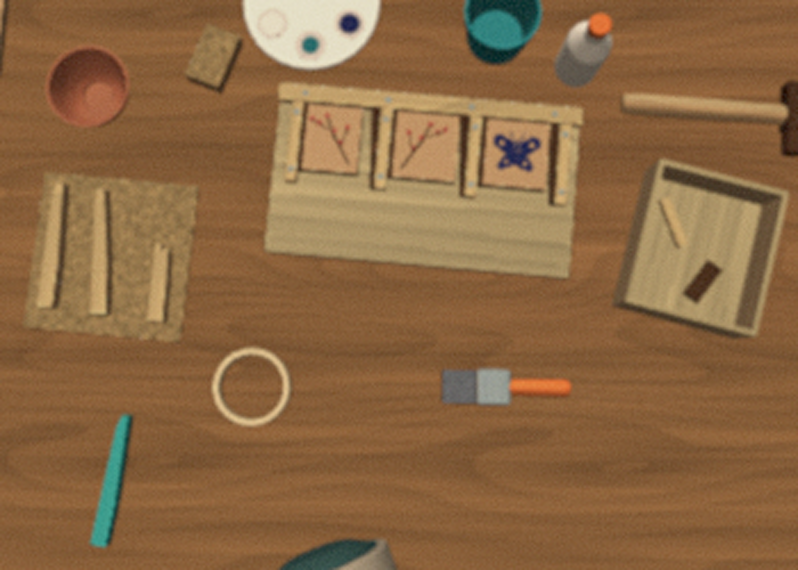

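Top view: mat at left, with sound wedges at full-image pixels (173,198) and (194,200) and the short snapped one at (219,214). The turquoise look-alike is at (199,301). The left bay's panel (295,151) is the one with a visible gap on its right. Scrap box at (457,199); a sliver and a dark scrap lie in it. Choice: snapped = (219,214). I'll move over the mat for a close check.

```bash
cat >> h.py <<'E'
def goto(x,y,z,yaw,s=None):
    """shift in tool axes from measured pose; yaw (deg, world) = direction of jaw axis, mod 180"""
    s=s or robot.read_state();r=R.from_quat(s["eef_rot"])
    d=r.inv().apply(np.array([x,y,z])-np.array(s["ee_pos"]))*1000
    j=r.apply([0,1,0]);cur=np.degrees(np.arctan2(j[1],j[0]))
    t=(yaw-cur+90)%180-90   # world yaw turn; tool x down => spin=-t
    print("t%.2f now"%s["t"],np.round(s["ee_pos"],4),"down",np.round(r.apply([1,0,0]),3),"jaw %.1f"%cur,"open %.4f"%s["opening"],"F",np.round(s["force"],1))
    print("  tx %.1f ty %.1f tz %.1f spin %.2f"%(*d,-t),"j6 %.2f"%s["joint_positions"][5])
def axis(p,m,z):
    """mask -> world centre & axis yaw at height z"""
    c=cv2.findNonZero(m.astype(np.uint8))[:,0,:].astype(float);w=np.array([at(p,u,z)[:2] for u in c])
    e=np.linalg.eigh(np.cov((w-w.mean(0)).T));v=e[1][:,1];v=v*np.sign(v[0])
    q=(w-w.mean(0))@v;n=(w-w.mean(0))@np.array([-v[1],v[0]])
    return w.mean(0),np.degrees(np.arctan2(v[1],v[0])),np.percentile(q,[1,99]),np.percentile(n,[2,98])
E
python3 - <<'E'
from h import *
p=robot.camera("top")
for q,z in(("wedge_snapped_butt",.028),("wedge_a_butt",.028),("mat",.004),("scrap_box",.07),("panel_short",.03),("panel_a",.03)):
    for r in robot.silhouettes(p,q):
        c,a,l,n=axis(p,r["pixels"],z);print(q,round(r["confidence"],2),np.round(c,4),round(a,1),np.round(l,3),np.round(n,3))
w=robot.camera("wrist");r=R.from_quat(robot.read_state()["eef_rot"]);print("wrist cam in tool:",r.inv().apply(np.array(w["xyz"])-robot.read_state()["ee_pos"]),(r.inv()*R.from_quat(w["orientation"])).as_matrix().round(2).tolist(),w["camera_matrix"][0])
goto(.43,.33,.30,85)
E
```

```text
wedge_snapped_butt 0.56 [0.4751 0.2825] -2.0 [-0.042  0.045] [-0.011  0.01 ]
wedge_a_butt 0.94 [0.2449 0.3285] -9.4 [-0.069  0.077] [-0.011  0.01 ]
wedge_a_butt 0.84 [0.514  0.4097] -3.8 [-0.065  0.077] [-0.012  0.012]
mat 0.67 [0.5116 0.3438] -33.4 [-0.118  0.112] [-0.103  0.11 ]
mat 0.63 [ 0.6388 -0.1374] -37.2 [-0.05   0.051] [-0.045  0.046]
scrap_box 0.97 [ 0.5163 -0.3391] -20.3 [-0.089  0.09 ] [-0.079  0.079]
panel_short 0.61 [ 0.6409 -0.0265] -0.4 [-0.042  0.041] [-0.038  0.038]
panel_short 0.6 [0.6496 0.0845] -3.8 [-0.04   0.041] [-0.035  0.035]
panel_a 0.83 [ 0.6425 -0.0264] -18.0 [-0.043  0.043] [-0.039  0.04 ]
panel_a 0.57 [ 0.6329 -0.1325] 39.3 [-0.051  0.05 ] [-0.047  0.046]
wrist cam in tool: [-0.12055745 -0.00050964 -0.07148755] [[0.0, 0.28, -0.96], [1.0, 0.0, 0.0], [0.0, -0.96, -0.28]] [285.72913454   0.         318.8015615 ]
t1.20 now [ 0.2179 -0.4777  0.2533] down [ 0. -0. -1.] jaw -65.5 open 0.0853 F [0.2 1.3 0.2]
  tx -46.7 ty -646.9 tz -528.1 spin 29.51 j6 -0.07
```

Run:
```python
from h import *
goto(.52,.25,.25,86)
```

```text
t1.20 now [ 0.2179 -0.4777  0.2533] down [ 0. -0. -1.] jaw -65.5 open 0.0853 F [0.2 1.3 0.2]
  tx 3.3 ty -536.7 tz -576.8 spin 28.51 j6 -0.07
```

Emit:
{"name": "move_arm", "arguments": {"motion": [{"gripper":100,"tx":0,"ty":-30,"tz":-32,"spin":3},{"gripper":100,"tx":0,"ty":-64,"tz":-69,"spin":6},{"gripper":100,"tx":0,"ty":-98,"tz":-105,"spin":9},{"gripper":100,"tx":0,"ty":-132,"tz":-142,"spin":12},{"gripper":100,"tx":0,"ty":-166,"tz":-178,"spin":15},{"gripper":100,"tx":0,"ty":-200,"tz":-215,"spin":18},{"gripper":100,"tx":0,"ty":-234,"tz":-251,"spin":21},{"gripper":100,"tx":0,"ty":-268,"tz":-288,"spin":24},{"gripper":100,"tx":0,"ty":-302,"tz":-324,"spin":27},{"gripper":100,"tx":0,"ty":-330,"tz":-355,"spin":28.5}]}}

```text
t: 2.2
ee_pos: [0.4043, -0.0278, 0.2536]
eef_rot: [0.707, -0.025, -0.706, -0.025]
force: [0.7, -0.1, 0.8]
opening: 0.0521
```

Run:
```python
from h import *
goto(.52,.25,.25,86)
```

```text
t2.20 now [ 0.4043 -0.0278  0.2536] down [ 0.001 -0.    -1.   ] jaw -94.0 open 0.0521 F [ 0.7 -0.1  0.8]
  tx 3.7 ty -285.2 tz -95.9 spin -0.03 j6 1.48
```

Emit:
{"name": "move_arm", "arguments": {"motion": [{"gripper":100,"tx":0,"ty":-36,"tz":-12},{"gripper":100,"tx":0,"ty":-72,"tz":-24},{"gripper":100,"tx":0,"ty":-108,"tz":-36},{"gripper":100,"tx":0,"ty":-144,"tz":-48},{"gripper":100,"tx":0,"ty":-180,"tz":-60},{"gripper":100,"tx":0,"ty":-216,"tz":-72},{"gripper":100,"tx":0,"ty":-252,"tz":-84},{"gripper":100,"tx":0,"ty":-280,"tz":-94},{"gripper":100,"tx":0,"ty":-285,"tz":-96},{"gripper":100,"tx":0,"ty":-285,"tz":-96}]}}

```text
invalid input at $.motion[0]: expected keys gripper, tx, ty, tz, spin
```

Run:
```python
from h import *
w=robot.camera("wrist");save(w,"w1.png")
for q,z in(("wedge_snapped_butt",.028),("wedge_a_butt",.028),("panel_short",.03),("panel_a",.03)):
    for r in robot.silhouettes(w,q):
        c,a,l,n=axis(w,r["pixels"],z);print(q,round(r["confidence"],2),np.round(r["point"]),np.round(c,4),round(a,1),np.round(l,3),np.round(n,3))
import pickle;pickle.dump(w,open("w1.pkl","wb"))
cv2.imwrite("pics/w1b.png",cv2.resize(w["pixels"][:,:,::-1],(800,500),interpolation=cv2.INTER_CUBIC))
```

```text
wedge_snapped_butt 0.85 [ 62. 129.] [0.4796 0.2744] -2.6 [-0.044  0.043] [-0.017  0.016]
wedge_snapped_butt 0.24 [354.   3.] [ 0.5882 -0.031 ] 85.6 [-0.164  0.166] [-0.004  0.004]
wedge_a_butt 0.73 [ 81. 291.] [0.2593 0.3165] -11.2 [-0.079  0.073] [-0.017  0.016]
```

View pics/w1b.png

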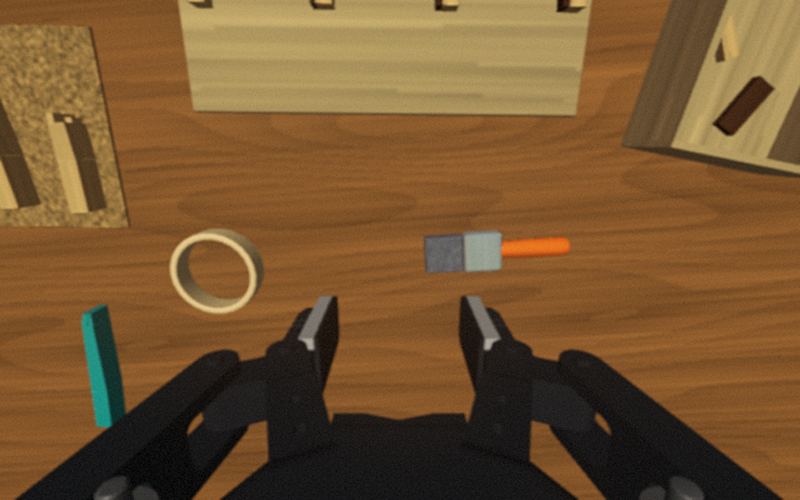

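The picture is from the mid position, because the move was refused (spin missing). It shows the board's front edge, the snapped wedge at (70,160)/800 px and the turquoise one at (100,365). Resending the move.

Emit:
{"name": "move_arm", "arguments": {"motion": [{"gripper":100,"tx":0,"ty":-36,"tz":-12,"spin":0},{"gripper":100,"tx":0,"ty":-72,"tz":-24,"spin":0},{"gripper":100,"tx":0,"ty":-108,"tz":-36,"spin":0},{"gripper":100,"tx":0,"ty":-144,"tz":-48,"spin":0},{"gripper":100,"tx":0,"ty":-180,"tz":-60,"spin":0},{"gripper":100,"tx":0,"ty":-216,"tz":-72,"spin":0},{"gripper":100,"tx":0,"ty":-252,"tz":-84,"spin":0},{"gripper":100,"tx":0,"ty":-280,"tz":-94,"spin":0},{"gripper":100,"tx":0,"ty":-285,"tz":-96,"spin":0},{"gripper":100,"tx":0,"ty":-285,"tz":-96,"spin":0}]}}

```text
t: 3.45
ee_pos: [0.5201, 0.2463, 0.2528]
eef_rot: [-0.706, 0.025, 0.707, 0.025]
force: [0.3, 0.3, 0.3]
opening: 0.0518
```

Run:
```python
from h import *
w=robot.camera("wrist");save(w,"w2.png")
for q,z in(("wedge_snapped_butt",.028),("wedge_a_butt",.028),("panel_short",.03)):
    for r in robot.silhouettes(w,q):
        c,a,l,n=axis(w,r["pixels"],z);print(q,round(r["confidence"],2),np.round(r["point"]),np.round(c,4),round(a,1),np.round(l,3),np.round(n,3))
import pickle;pickle.dump(w,open("w2.pkl","wb"))
cv2.imwrite("pics/w2b.png",cv2.resize(w["pixels"][:300,:,::-1],(800,375),interpolation=cv2.INTER_CUBIC))
goto(.5,.3,.25,86)
```

```text
wedge_snapped_butt 0.66 [294. 209.] [0.4786 0.2831] -3.3 [-0.044  0.046] [-0.009  0.009]
wedge_a_butt 0.79 [278. 319.] [0.3165 0.3191] -11.1 [-0.023  0.027] [-0.007  0.006]
wedge_a_butt 0.68 [189. 181.] [0.5247 0.4069] -3.7 [-0.074  0.072] [-0.013  0.013]
panel_short 0.7 [460.  48.] [0.6531 0.0849] -6.1 [-0.042  0.039] [-0.035  0.035]
panel_short 0.37 [509. 112.] [0.5849 0.0243] 78.1 [-0.162  0.143] [-0.105  0.077]
t3.65 now [0.5196 0.246  0.2537] down [ 0. -0. -1.] jaw -94.1 open 0.0522 F [-0.5 -0.4 -0.8]
  tx 3.7 ty -52.5 tz 23.4 spin -0.10 j6 2.02
```

View pics/w2b.png

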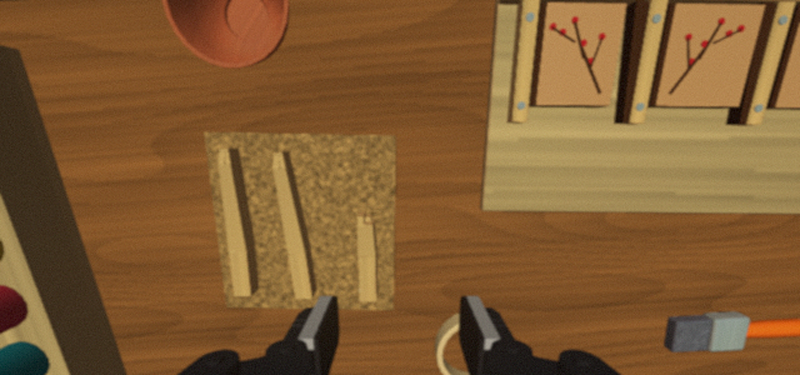

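Close view: the cork mat carries sound wedges at full-res pixels (189,181) and (234,180) and the snapped one, with the blunt end, at (294,209). The left bay's panel is about 90 px wide on the 800 px picture against 100 for the next one, so it is panel_short. Choice confirmed; going for the snapped wedge.

Run:
```python
from h import *
import pickle;w=pickle.load(open("w2.pkl","rb"))
g=lambda u,v,z:np.round(at(w,(u/1.25,v/1.25),z)[:2],4)
print("snap butt L,R, far L,R",g(361,301,.028),g(376,300,.028),g(359,220,.028),g(373,219,.028))
print("mid butt L,R tip",g(296,298,.028),g(313,296,.028),g(279,154,.028))
print("board fl, ", g(483,210,.012), g(800,213,.012), "left top", g(497,2,.012))
goto(.4587,.284,.08,86.7)
```

```text
snap butt L,R, far L,R [0.4343 0.2933] [0.4343 0.2774] [0.521  0.2864] [0.5211 0.2726]
mid butt L,R tip [0.4426 0.3611] [0.4436 0.3429] [0.5891 0.3547]
board fl,  [0.5191 0.1609] [ 0.4928 -0.1629] left top [0.7033 0.1476]
t3.65 now [0.5196 0.246  0.2537] down [ 0. -0. -1.] jaw -94.1 open 0.0522 F [-0.5 -0.4 -0.8]
  tx 173.6 ty -33.6 tz 63.6 spin -0.80 j6 2.02
```

Emit:
{"name": "move_arm", "arguments": {"motion": [{"gripper":100,"tx":20,"ty":-17,"tz":32,"spin":-0.5},{"gripper":100,"tx":50,"ty":-33,"tz":62,"spin":-0.5},{"gripper":100,"tx":90,"ty":-33.5,"tz":63.5,"spin":-0.5},{"gripper":100,"tx":130,"ty":-33.5,"tz":63.5,"spin":-0.5},{"gripper":100,"tx":165,"ty":-33.5,"tz":63.5,"spin":-0.5},{"gripper":100,"tx":190,"ty":-33.5,"tz":63.5,"spin":-0.5},{"gripper":100,"tx":200,"ty":-33.5,"tz":63.5,"spin":-0.5},{"gripper":100,"tx":200,"ty":-33.5,"tz":63.5,"spin":-0.5},{"gripper":100,"tx":200,"ty":-33.5,"tz":63.5,"spin":-0.5},{"gripper":100,"tx":200,"ty":-33.5,"tz":63.5,"spin":-0.5}], "grip_force": 40}}

```text
t: 4.65
ee_pos: [0.4596, 0.2857, 0.0553]
eef_rot: [0.708, -0.021, -0.706, -0.022]
force: [0.5, 0.0, 0.3]
opening: 0.0518
```

Run:
```python
from h import *
goto(.4587,.2845,.030,86.1)
w=robot.camera("wrist")
cv2.imwrite("pics/w3.png",cv2.resize(w["pixels"][100:360,160:480,::-1],(640,520),interpolation=cv2.INTER_CUBIC))
```

```text
t4.65 now [0.4596 0.2857 0.0553] down [ 0.003  0.002 -1.   ] jaw -93.5 open 0.0518 F [0.5 0.  0.3]
  tx 25.3 ty 1.3 tz 0.9 spin 0.40 j6 2.12
```

View pics/w3.png

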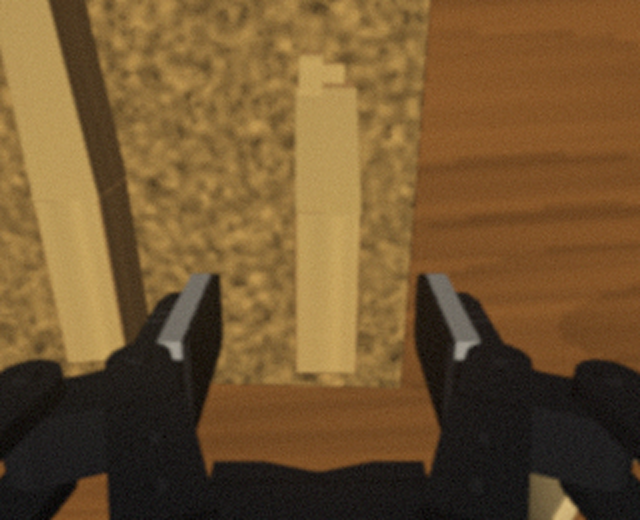

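The snapped wedge (blunt, stepped end at top) sits centred between the fingers at (328,215) of the crop. I'll descend and grip.

Emit:
{"name": "move_arm", "arguments": {"motion": [{"gripper":100,"tx":15,"ty":1,"tz":1,"spin":0},{"gripper":100,"tx":25,"ty":1,"tz":1,"spin":0},{"gripper":100,"tx":25,"ty":1,"tz":1,"spin":0},{"gripper":220,"tx":25,"ty":1,"tz":1,"spin":0},{"gripper":255,"tx":25,"ty":1,"tz":1,"spin":0},{"gripper":255,"tx":25,"ty":1,"tz":1,"spin":0},{"gripper":255,"tx":25,"ty":1,"tz":1,"spin":0},{"gripper":255,"tx":25,"ty":1,"tz":1,"spin":0},{"gripper":255,"tx":25,"ty":1,"tz":1,"spin":0},{"gripper":255,"tx":25,"ty":1,"tz":1,"spin":0}]}}

```text
t: 5.7
ee_pos: [0.458, 0.2847, 0.0292]
eef_rot: [0.707, -0.021, -0.706, -0.022]
force: [-1.0, 0.4, 5.7]
opening: 0.017
```

Emit:
{"name": "move_arm", "arguments": {"motion": [{"gripper":255,"tx":-15,"ty":0,"tz":0,"spin":0},{"gripper":255,"tx":-45,"ty":0,"tz":0,"spin":0},{"gripper":255,"tx":-80,"ty":0,"tz":0,"spin":0},{"gripper":255,"tx":-120,"ty":0,"tz":10,"spin":0},{"gripper":255,"tx":-150,"ty":15,"tz":20,"spin":0},{"gripper":255,"tx":-160,"ty":45,"tz":30,"spin":0},{"gripper":255,"tx":-160,"ty":80,"tz":30,"spin":0},{"gripper":255,"tx":-160,"ty":120,"tz":30,"spin":0},{"gripper":255,"tx":-160,"ty":160,"tz":30,"spin":0},{"gripper":255,"tx":-160,"ty":200,"tz":30,"spin":0}]}}

```text
t: 6.7
ee_pos: [0.4147, 0.0852, 0.1889]
eef_rot: [0.707, -0.021, -0.707, -0.021]
force: [2.0, -0.5, -0.2]
opening: 0.0174
```

Run:
```python
from h import *
goto(.497,-.334,.19,76)
```

```text
t6.70 now [0.4147 0.0852 0.1889] down [ 0.001 -0.    -1.   ] jaw -93.5 open 0.0174 F [ 2.  -0.5 -0.2]
  tx -1.0 ty 413.4 tz -107.4 spin 10.54 j6 1.75
```

Emit:
{"name": "move_arm", "arguments": {"motion": [{"gripper":255,"tx":0,"ty":35,"tz":-9,"spin":1},{"gripper":255,"tx":0,"ty":80,"tz":-20,"spin":2},{"gripper":255,"tx":0,"ty":125,"tz":-32,"spin":3},{"gripper":255,"tx":0,"ty":170,"tz":-44,"spin":4},{"gripper":255,"tx":0,"ty":215,"tz":-56,"spin":5.5},{"gripper":255,"tx":0,"ty":260,"tz":-68,"spin":7},{"gripper":255,"tx":0,"ty":305,"tz":-80,"spin":8.5},{"gripper":255,"tx":0,"ty":350,"tz":-92,"spin":10},{"gripper":255,"tx":0,"ty":390,"tz":-102,"spin":10.5},{"gripper":255,"tx":0,"ty":413,"tz":-107,"spin":10.5}]}}

```text
t: 7.7
ee_pos: [0.4965, -0.335, 0.1884]
eef_rot: [-0.702, 0.087, 0.702, 0.087]
force: [1.2, 0.0, 0.1]
opening: 0.0172
```

Run:
```python
from h import *
goto(.497,-.334,.062,76)
w=robot.camera("wrist")
cv2.imwrite("pics/w4.png",w["pixels"][:,:,::-1])
```

```text
t7.70 now [ 0.4965 -0.335   0.1884] down [-0.001 -0.    -1.   ] jaw -104.1 open 0.0172 F [1.2 0.  0.1]
  tx 126.4 ty -1.1 tz -0.3 spin -0.13 j6 1.16
```

View pics/w4.png

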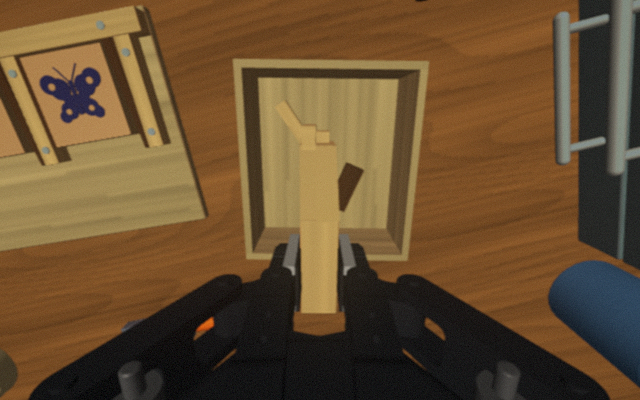

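The box is square to the tool. The wedge butt appears over the near wall, so I'll check where the rim really is.

Run:
```python
from h import *
w=robot.camera("wrist");r=R.from_quat(robot.read_state()["eef_rot"]);e=np.array(robot.read_state()["ee_pos"])
for u in((248,260),(410,260),(235,60),(428,62)):
    X=at(w,u,.07);print(np.round(X,4),"tool mm",np.round(r.inv().apply(X-e)*1000,1))
```

```text
[ 0.4555 -0.2577  0.07  ] tool mm [118.2 -64.8  58.4]
[ 0.4185 -0.4037  0.07  ] tool mm [118.2  85.8  58.6]
[ 0.6197 -0.3014  0.07  ] tool mm [ 118.   -62.7 -111.5]
[ 0.582  -0.4439  0.07  ] tool mm [ 118.1   84.8 -109.9]
```

Emit:
{"name": "move_arm", "arguments": {"motion": [{"gripper":255,"tx":25,"ty":8,"tz":-5,"spin":0},{"gripper":255,"tx":65,"ty":11,"tz":-7,"spin":0},{"gripper":255,"tx":105,"ty":11,"tz":-7,"spin":0},{"gripper":255,"tx":122,"ty":11,"tz":-7,"spin":0},{"gripper":255,"tx":128,"ty":11,"tz":-7,"spin":0},{"gripper":150,"tx":128,"ty":11,"tz":-7,"spin":0},{"gripper":120,"tx":128,"ty":11,"tz":-7,"spin":0},{"gripper":120,"tx":128,"ty":11,"tz":-7,"spin":0},{"gripper":120,"tx":100,"ty":11,"tz":-7,"spin":0},{"gripper":120,"tx":60,"ty":11,"tz":-7,"spin":0}]}}

```text
t: 8.8
ee_pos: [0.5003, -0.3438, 0.1277]
eef_rot: [-0.701, 0.085, 0.703, 0.087]
force: [0.1, -0.6, 0.2]
opening: 0.0451
```

Run:
```python
from h import *
w=robot.camera("wrist");cv2.imwrite("pics/w5.png",w["pixels"][:,100:540,::-1])
a=np.array([.5891-.4431,.3547-.352]);print("mid yaw",np.degrees(np.arctan2(a[1],a[0])))
goto(.4147,.0852,.19,86)
```

```text
mid yaw 1.059458718057849
t8.85 now [ 0.5033 -0.3461  0.138 ] down [ 0.009 -0.007 -1.   ] jaw -104.0 open 0.0451 F [ 1.  -0.   5.8]
  tx -55.6 ty -396.9 tz 189.6 spin -9.98 j6 1.15
```

View pics/w5.png

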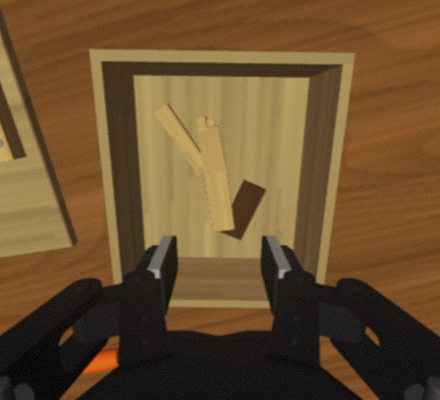

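The snapped wedge lies on the box floor at (217,175), so the first part is done. Back to the mat for the middle sound wedge.

Emit:
{"name": "move_arm", "arguments": {"motion": [{"gripper":100,"tx":-20,"ty":-30,"tz":14,"spin":-1},{"gripper":100,"tx":-40,"ty":-70,"tz":33,"spin":-2},{"gripper":100,"tx":-55,"ty":-112,"tz":53,"spin":-3},{"gripper":100,"tx":-60,"ty":-154,"tz":73,"spin":-4},{"gripper":100,"tx":-60,"ty":-196,"tz":93,"spin":-5},{"gripper":100,"tx":-60,"ty":-238,"tz":113,"spin":-6},{"gripper":100,"tx":-60,"ty":-280,"tz":133,"spin":-7},{"gripper":100,"tx":-60,"ty":-322,"tz":153,"spin":-8},{"gripper":100,"tx":-60,"ty":-362,"tz":173,"spin":-9},{"gripper":100,"tx":-60,"ty":-397,"tz":190,"spin":-10}]}}

```text
t: 9.85
ee_pos: [0.4123, 0.0886, 0.1898]
eef_rot: [0.708, -0.024, -0.706, -0.024]
force: [1.3, -0.4, -0.3]
opening: 0.0514
```

Run:
```python
from h import *
goto(.475,.352,.14,90)
```

```text
t9.85 now [0.4123 0.0886 0.1898] down [ 0.003  0.001 -1.   ] jaw -93.9 open 0.0514 F [ 1.3 -0.4 -0.3]
  tx 50.1 ty -267.1 tz -44.4 spin -3.92 j6 1.76
```

Emit:
{"name": "move_arm", "arguments": {"motion": [{"gripper":100,"tx":5,"ty":-30,"tz":-5,"spin":-1},{"gripper":100,"tx":10,"ty":-65,"tz":-11,"spin":-2},{"gripper":100,"tx":15,"ty":-105,"tz":-18,"spin":-3},{"gripper":100,"tx":25,"ty":-145,"tz":-24,"spin":-4},{"gripper":100,"tx":30,"ty":-185,"tz":-31,"spin":-4},{"gripper":100,"tx":40,"ty":-222,"tz":-37,"spin":-4},{"gripper":100,"tx":45,"ty":-250,"tz":-42,"spin":-4},{"gripper":100,"tx":50,"ty":-267,"tz":-44,"spin":-4},{"gripper":100,"tx":50,"ty":-267,"tz":-44,"spin":-4},{"gripper":100,"tx":50,"ty":-267,"tz":-44,"spin":-4}]}}

```text
t: 10.85
ee_pos: [0.4753, 0.3498, 0.139]
eef_rot: [0.707, 0.0, -0.707, 0.0]
force: [0.1, 0.1, -0.6]
opening: 0.0521
```

Run:
```python
from h import *
w=robot.camera("wrist");s=robot.read_state();r=R.from_quat(s["eef_rot"]);e=np.array(s["ee_pos"])
for q in robot.silhouettes(w,"wedge_b_butt"):
    m=q["pixels"].astype(np.uint8);c,a,l,n=axis(w,m,.028)
    cn,_=cv2.findContours(m,0,2);k=max(cn,key=cv2.contourArea);P=cv2.approxPolyDP(k,3,True)[:,0]
    print(round(q["confidence"],2),np.round(c,4),round(a,1),np.round(l,3),np.round(n,3));print([(tuple(int(i) for i in u),*np.round(at(w,u,.028)[:2],4)) for u in P])
cv2.imwrite("pics/w6.png",cv2.resize(w["pixels"][60:330,140:480,::-1],(680,540),interpolation=cv2.INTER_CUBIC))
goto(.468,.352,.03,90)
```

```text
0.59 [0.5163 0.355 ] 1.5 [-0.073  0.072] [-0.008  0.008]
[((316, 53), np.float64(0.59), np.float64(0.3529)), ((307, 55), np.float64(0.5887), np.float64(0.3595)), ((302, 72), np.float64(0.5771), np.float64(0.3634)), ((308, 239), np.float64(0.4412), np.float64(0.3604)), ((324, 237), np.float64(0.4431), np.float64(0.3463)), ((326, 213), np.float64(0.4655), np.float64(0.3447))]
t10.95 now [0.4755 0.3492 0.1392] down [ 0.001  0.    -1.   ] jaw -90.0 open 0.0522 F [ 0.  -0.3 -0.3]
  tx 109.2 ty -2.7 tz 7.6 spin -0.03 j6 2.14
```

View pics/w6.png

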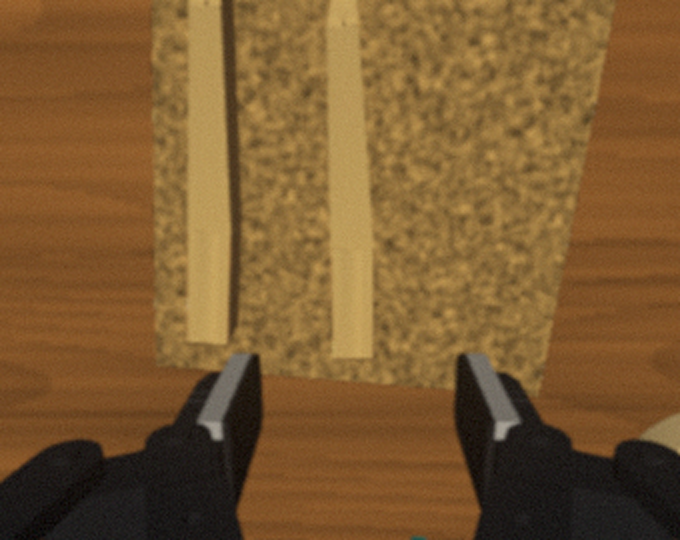

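The sound wedge's long tapered body with its bevelled tip runs from (342,10) to (352,357) in the crop, with its straight face on the left. It's clear on both sides. I'll descend on the butt and grip.

Emit:
{"name": "move_arm", "arguments": {"motion": [{"gripper":100,"tx":20,"ty":-3,"tz":8,"spin":-0.5},{"gripper":100,"tx":55,"ty":-3.5,"tz":8.5,"spin":-0.5},{"gripper":100,"tx":90,"ty":-3.5,"tz":8.5,"spin":-0.5},{"gripper":100,"tx":105,"ty":-3.5,"tz":8.5,"spin":-0.5},{"gripper":100,"tx":109,"ty":-3.5,"tz":8.5,"spin":-0.5},{"gripper":220,"tx":109,"ty":-3.5,"tz":8.5,"spin":-0.5},{"gripper":255,"tx":109,"ty":-3.5,"tz":8.5,"spin":-0.5},{"gripper":255,"tx":109,"ty":-3.5,"tz":8.5,"spin":-0.5},{"gripper":255,"tx":109,"ty":-3.5,"tz":8.5,"spin":-0.5},{"gripper":255,"tx":109,"ty":-3.5,"tz":8.5,"spin":-0.5}], "grip_force": 60}}

```text
t: 11.95
ee_pos: [0.4679, 0.3541, 0.0317]
eef_rot: [0.708, 0.004, -0.706, 0.002]
force: [0.3, -0.1, 6.8]
opening: 0.0169
```

Emit:
{"name": "move_arm", "arguments": {"motion": [{"gripper":255,"tx":0,"ty":0,"tz":0,"spin":0},{"gripper":255,"tx":0,"ty":0,"tz":0,"spin":0},{"gripper":255,"tx":-15,"ty":0,"tz":0,"spin":0},{"gripper":255,"tx":-40,"ty":0,"tz":0,"spin":0},{"gripper":255,"tx":-75,"ty":0,"tz":0,"spin":0},{"gripper":255,"tx":-110,"ty":0,"tz":0,"spin":0},{"gripper":255,"tx":-140,"ty":0,"tz":0,"spin":0},{"gripper":255,"tx":-155,"ty":0,"tz":0,"spin":0},{"gripper":255,"tx":-160,"ty":0,"tz":0,"spin":0},{"gripper":255,"tx":-160,"ty":0,"tz":0,"spin":0}]}}

```text
t: 12.95
ee_pos: [0.4666, 0.3533, 0.1891]
eef_rot: [-0.707, -0.003, 0.707, -0.003]
force: [-0.2, 0.2, -0.5]
opening: 0.0165
```

Run:
```python
from h import *
goto(.55,-.02,.23,85.4)
```

```text
t12.95 now [0.4666 0.3533 0.1891] down [-0. -0. -1.] jaw -89.5 open 0.0165 F [-0.2  0.2 -0.5]
  tx -40.9 ty 374.1 tz -80.1 spin 5.11 j6 2.15
```

Emit:
{"name": "move_arm", "arguments": {"motion": [{"gripper":255,"tx":-10,"ty":25,"tz":-5,"spin":1},{"gripper":255,"tx":-20,"ty":65,"tz":-14,"spin":2},{"gripper":255,"tx":-30,"ty":108,"tz":-23,"spin":3},{"gripper":255,"tx":-40,"ty":152,"tz":-32,"spin":4},{"gripper":255,"tx":-41,"ty":196,"tz":-42,"spin":5},{"gripper":255,"tx":-41,"ty":240,"tz":-51,"spin":5.1},{"gripper":255,"tx":-41,"ty":284,"tz":-61,"spin":5.1},{"gripper":255,"tx":-41,"ty":326,"tz":-70,"spin":5.1},{"gripper":255,"tx":-41,"ty":360,"tz":-77,"spin":5.1},{"gripper":255,"tx":-41,"ty":374,"tz":-80,"spin":5.1}]}}

```text
t: 13.95
ee_pos: [0.5496, -0.0227, 0.2278]
eef_rot: [-0.705, 0.03, 0.708, 0.029]
force: [0.2, 1.0, -1.1]
opening: 0.0169
```

Emit:
{"name": "move_arm", "arguments": {"motion": [{"gripper":255,"tx":0,"ty":0,"tz":0,"spin":0},{"gripper":255,"tx":0,"ty":0,"tz":0,"spin":0},{"gripper":255,"tx":0,"ty":0,"tz":0,"spin":0},{"gripper":255,"tx":0,"ty":0,"tz":0,"spin":0},{"gripper":255,"tx":0,"ty":0,"tz":0,"spin":0},{"gripper":255,"tx":0,"ty":0,"tz":0,"spin":0},{"gripper":255,"tx":0,"ty":0,"tz":0,"spin":0},{"gripper":255,"tx":0,"ty":0,"tz":0,"spin":0},{"gripper":255,"tx":0,"ty":0,"tz":0,"spin":0},{"gripper":255,"tx":0,"ty":0,"tz":0,"spin":0}]}}

```text
t: 14.95
ee_pos: [0.55, -0.0199, 0.2303]
eef_rot: [0.707, -0.028, -0.707, -0.028]
force: [0.5, -0.6, -0.4]
opening: 0.0166
```

Run:
```python
from h import *
import pickle
w=robot.camera("wrist");s=robot.read_state();pickle.dump((w,dict(s)),open("w7.pkl","wb"))
print(s["ee_pos"],s["opening"])
I=np.ascontiguousarray(w["pixels"][:,:,::-1]);save(w,"w7.png")
# initial model overlay
def B(o,yaw,P):
    c,sn=np.cos(yaw),np.sin(yaw);P=np.array(P,float)/1000;return np.c_[o[0]+c*P[:,0]-sn*P[:,1],o[1]+sn*P[:,0]+c*P[:,1],P[:,2]]
J=cv2.resize(I[:260],(800,325),interpolation=cv2.INTER_CUBIC)
o=(.6039,-.0295);y=np.radians(-4.65)
for L in ([(-100,183,12),(-100,-183,12)],[(-14,151.25,28),(84,151.25,28)],[(-14,62.77,28),(84,69.63,28)],[(-14,43.75,28),(84,43.75,28)],[(84,150,28),(84,-150,28)],[(-14,-44.73,28),(84,-37.87,28)]):
    q=px(w,B(o,y,L))*1.25;cv2.line(J,*[tuple(int(i) for i in np.round(u)) for u in q],(0,255,0),1)
cv2.imwrite("pics/w7o.png",cv2.resize(J[:,100:560],(800,565),interpolation=cv2.INTER_LINEAR))
```

```text
[ 0.55002558 -0.0199225   0.23025099] 0.016566046175494602
```

View pics/w7o.png

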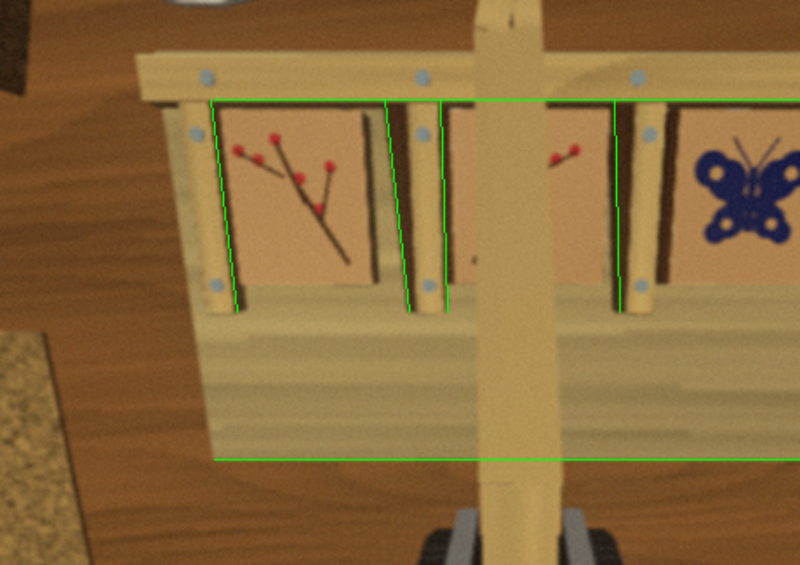

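The overlay of the board model (origin (0.604,-0.0295), yaw -4.65°) falls on the front edge (row 460), the fence (row 100), the stops and the dark cheek's edge (387→408) to within about 1 mm. The short panel is at (300,195), with the wide gap from 375 to 400. Now I'll measure the held wedge in the tool frame from the same picture.

Run:
```python
from h import *
import pickle
w,s=pickle.load(open("w7.pkl","rb"));r=R.from_quat(s["eef_rot"]);e=np.array(s["ee_pos"])
d=lambda x,y:((x/1.739+100)/1.25,y/1.739/1.25)
for n,u in(("L butt",(481,520)),("R butt",(561,490)),("L mid",(475,200)),("L bevel start",(473,28))):
    X=at(w,d(*u),e[2]-.0037);print(n,np.round(r.inv().apply(X-e)*1000,1))
g=lambda x,y,z:at(w,d(x,y),z)[:2]
c,sn=np.cos(np.radians(-4.65)),np.sin(np.radians(-4.65));Rb=np.array([[c,-sn],[sn,c]])
for n,u,z in(("panel RF",(375,284),.030),("panel RB",(364,110),.030),("panel LF",(243,284),.03),("stop face f",(237,311),.028),("cheek f",(409,311),.028)):
    print(n,np.round((g(*u,z)-[.6039,-.0295])@Rb*1000,1))
I=w["pixels"][:260,:,:];cv2.imwrite("pics/w7z.png",cv2.resize(I[55:150,100:260,::-1],(800,475),interpolation=cv2.INTER_CUBIC))
```

```text
L butt [  3.7  -9.2 -14.5]
R butt [  3.7   8.1 -21.5]
L mid [  3.7  -9.1 -80. ]
L bevel start [   3.7   -8.9 -108.4]
panel RF [-0.4 79.1]
panel RB [79.  79.1]
panel LF [ -0.4 145.6]
stop face f [-14.  151.3]
cheek f [-14.  63.]
```

View pics/w7z.png

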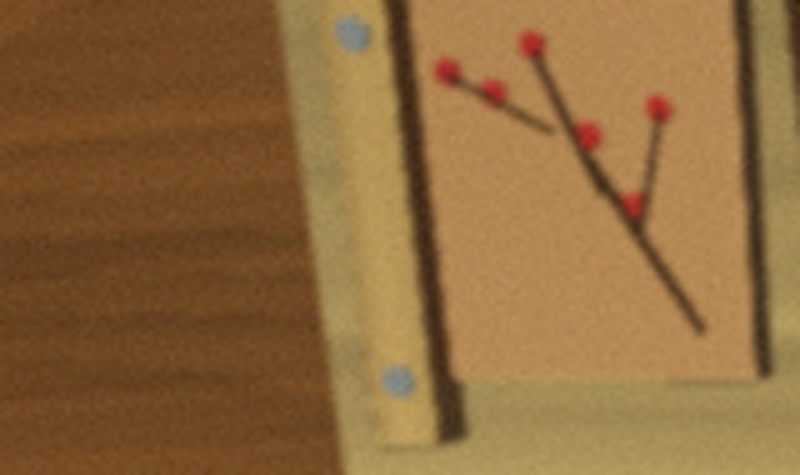

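The held wedge is square in the jaws: straight face at ty -9.1 along its length, butt centre about 2 mm behind the TCP. The zoom shows the panel's right edge near board y 77–79, parallel to the stop. I'll go to the pre-insert pose (tip 25 mm ahead of the bay).

```bash
cat >> h.py <<'E'
O=np.array([.6039,-.0295]);_a=np.radians(-4.65);RB=np.array([[np.cos(_a),-np.sin(_a)],[np.sin(_a),np.cos(_a)]])
def gb(xb,yb,z,**k):
    q=O+RB@np.array([xb+2,yb])/1000;goto(q[0],q[1],z,85.35,**k)
def where():
    s=robot.read_state();b=(np.array(s["ee_pos"][:2])-O)@RB*1000;print("butt in board",np.round(b-[2,0],1),"F board",np.round(np.array(s["force"][:2])@RB,1))
E
python3 - <<'E'
from h import *
gb(-150,69.5,.06);gb(-150,69.5,.041)
E
```

```text
t15.00 now [ 0.55   -0.0199  0.2303] down [-0. -0. -1.] jaw -94.6 open 0.0166 F [-0.5 -0.4 -0.4]
  tx 170.3 ty -64.4 tz 93.5 spin 0.05 j6 1.55
t15.00 now [ 0.55   -0.0199  0.2303] down [-0. -0. -1.] jaw -94.6 open 0.0166 F [-0.5 -0.4 -0.4]
  tx 189.3 ty -64.4 tz 93.5 spin 0.05 j6 1.55
```

Emit:
{"name": "move_arm", "arguments": {"motion": [{"gripper":255,"tx":0,"ty":-20,"tz":30,"spin":0},{"gripper":255,"tx":10,"ty":-45,"tz":65,"spin":0},{"gripper":255,"tx":35,"ty":-62,"tz":90,"spin":0},{"gripper":255,"tx":70,"ty":-64.5,"tz":93.5,"spin":0},{"gripper":255,"tx":110,"ty":-64.5,"tz":93.5,"spin":0},{"gripper":255,"tx":145,"ty":-64.5,"tz":93.5,"spin":0},{"gripper":255,"tx":170,"ty":-64.5,"tz":93.5,"spin":0},{"gripper":255,"tx":183,"ty":-64.5,"tz":93.5,"spin":0},{"gripper":255,"tx":188,"ty":-64.5,"tz":93.5,"spin":0},{"gripper":255,"tx":188,"ty":-64.5,"tz":93.5,"spin":0}]}}

```text
t: 16.0
ee_pos: [0.4624, 0.0519, 0.0427]
eef_rot: [0.707, -0.028, -0.706, -0.028]
force: [0.4, -0.2, 0.0]
opening: 0.0167
```

Run:
```python
from h import *
where();gb(-150,69.5,.041);gb(-95,69.5,.041);print(robot.read_state()["wrist_torque"])
p=robot.camera("top");cv2.imwrite("pics/t2.png",cv2.resize(p["pixels"][110:230,240:400,::-1],(800,600),interpolation=cv2.INTER_CUBIC))
```

```text
butt in board [-149.7   69.6] F board [ 0.4 -0.1]
t16.00 now [0.4624 0.0519 0.0427] down [ 0. -0. -1.] jaw -94.6 open 0.0167 F [ 0.4 -0.2  0. ]
  tx 1.7 ty 0.1 tz 0.3 spin 0.06 j6 1.68
t16.00 now [0.4624 0.0519 0.0427] down [ 0. -0. -1.] jaw -94.6 open 0.0167 F [ 0.4 -0.2  0. ]
  tx 1.7 ty 0.2 tz -54.7 spin 0.06 j6 1.68
[-0.03414502  0.00777393  0.03179573]
```

View pics/t2.png

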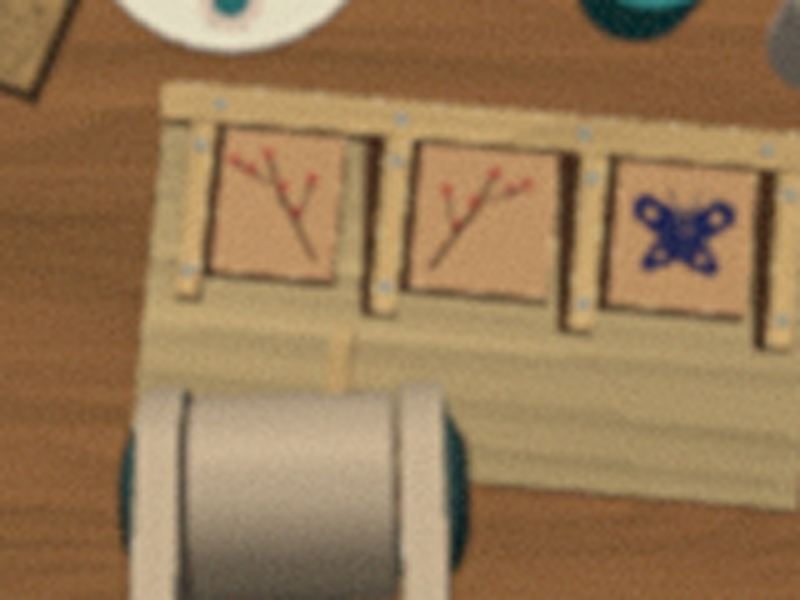

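The top view shows the wedge tip at (342,330), lined up with the gap (335–366 at row 283), a bit near the panel. I'll shift 0.8 mm right and slide in to x_b -95.

Emit:
{"name": "move_arm", "arguments": {"motion": [{"gripper":255,"tx":1.2,"ty":0.8,"tz":-5,"spin":0},{"gripper":255,"tx":1.2,"ty":0.9,"tz":-11,"spin":0},{"gripper":255,"tx":1.2,"ty":0.9,"tz":-17,"spin":0},{"gripper":255,"tx":1.2,"ty":0.9,"tz":-23,"spin":0},{"gripper":255,"tx":1.2,"ty":0.9,"tz":-29,"spin":0},{"gripper":255,"tx":1.2,"ty":0.9,"tz":-35,"spin":0},{"gripper":255,"tx":1.2,"ty":0.9,"tz":-41,"spin":0},{"gripper":255,"tx":1.2,"ty":0.9,"tz":-47,"spin":0},{"gripper":255,"tx":1.2,"ty":0.9,"tz":-52,"spin":0},{"gripper":255,"tx":1.2,"ty":0.9,"tz":-55,"spin":0}]}}

```text
t: 17.05
ee_pos: [0.5171, 0.0468, 0.041]
eef_rot: [-0.706, 0.028, 0.707, 0.028]
force: [-0.6, 1.5, -0.4]
opening: 0.0165
```

Run:
```python
from h import *
where();gb(-62,70.2,.041);print(robot.read_state()["wrist_torque"])
```

```text
butt in board [-94.7  69. ] F board [-0.7  1.5]
t17.05 now [0.5171 0.0468 0.041 ] down [-0.  0. -1.] jaw -94.6 open 0.0165 F [-0.6  1.5 -0.4]
  tx -0.0 ty -1.2 tz -32.7 spin 0.08 j6 1.67
[0.25076835 0.12550837 0.1846643 ]
```

Emit:
{"name": "move_arm", "arguments": {"motion": [{"gripper":255,"tx":0.3,"ty":-0.3,"tz":-3,"spin":0},{"gripper":255,"tx":0.3,"ty":-0.5,"tz":-7,"spin":0},{"gripper":255,"tx":0.3,"ty":-0.7,"tz":-11,"spin":0},{"gripper":255,"tx":0.3,"ty":-0.9,"tz":-15,"spin":0},{"gripper":255,"tx":0.3,"ty":-1.1,"tz":-19,"spin":0},{"gripper":255,"tx":0.3,"ty":-1.2,"tz":-22,"spin":0},{"gripper":255,"tx":0.3,"ty":-1.3,"tz":-25,"spin":0},{"gripper":255,"tx":0.3,"ty":-1.4,"tz":-28,"spin":0},{"gripper":255,"tx":0.3,"ty":-1.4,"tz":-30,"spin":0},{"gripper":255,"tx":0.3,"ty":-1.4,"tz":-30,"spin":0}]}}

```text
t: 18.05
ee_pos: [0.547, 0.0458, 0.0407]
eef_rot: [0.707, -0.028, -0.706, -0.028]
force: [-0.5, 4.5, -1.1]
opening: 0.0165
```

Run:
```python
from h import *
where();s=robot.read_state();print(s["wrist_torque"],s["opening"],s["force"])
p=robot.camera("top");cv2.imwrite("pics/t3.png",cv2.resize(p["pixels"][110:230,240:400,::-1],(800,600),interpolation=cv2.INTER_CUBIC))
```

```text
butt in board [-64.8  70.5] F board [-0.9  4.5]
[0.76112319 0.06057791 0.38970362] 0.016534903210279044 [-0.50337225  4.53834625 -1.08993534]
```

View pics/t3.png

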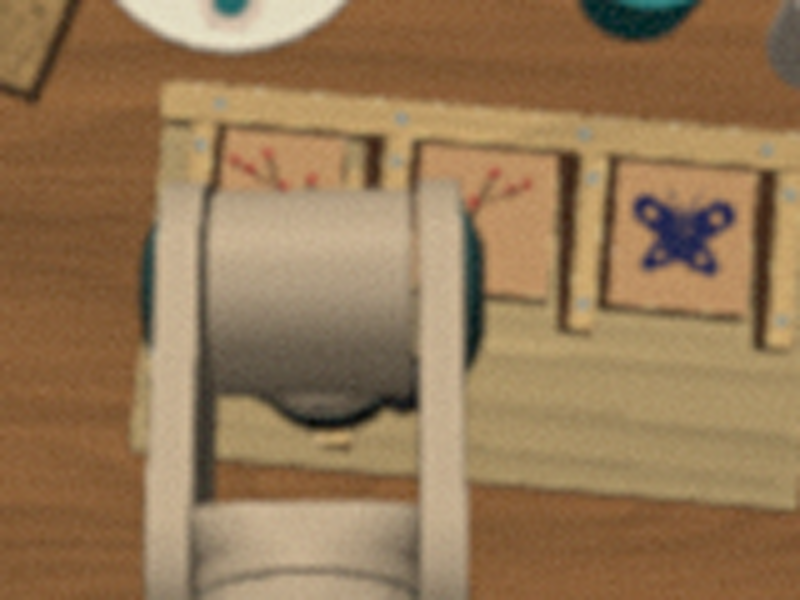

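The wedge's thin end shows in the bay beside the panel at (355,155), butt at (335,438), about 11 mm still to go. I'll release it, go behind the butt with shut fingers and push from there.

Emit:
{"name": "move_arm", "arguments": {"motion": [{"gripper":130,"tx":0,"ty":0,"tz":0,"spin":0},{"gripper":110,"tx":0,"ty":0,"tz":0,"spin":0},{"gripper":110,"tx":0,"ty":0,"tz":0,"spin":0},{"gripper":110,"tx":-15,"ty":0,"tz":0,"spin":0},{"gripper":110,"tx":-40,"ty":0,"tz":0,"spin":0},{"gripper":110,"tx":-50,"ty":0,"tz":10,"spin":0},{"gripper":255,"tx":-50,"ty":0,"tz":30,"spin":0},{"gripper":255,"tx":-50,"ty":0,"tz":50,"spin":0},{"gripper":255,"tx":-50,"ty":0,"tz":57,"spin":0},{"gripper":255,"tx":-50,"ty":0,"tz":57,"spin":0}]}}

```text
t: 19.1
ee_pos: [0.49, 0.0501, 0.0918]
eef_rot: [0.707, -0.028, -0.706, -0.028]
force: [0.3, -0.7, 0.3]
opening: 0.0
```

Run:
```python
from h import *
where();s=robot.read_state();print(s["opening"],s["force"])
gb(-120,70.7,.041)
w=robot.camera("wrist");cv2.imwrite("pics/w8.png",w["pixels"][:,80:560,::-1])
```

```text
butt in board [-122.    70.1] F board [ 0.4 -0.7]
1.8416789904437806e-05 [ 0.33174995 -0.68047195  0.34863664]
t19.10 now [0.49   0.0501 0.0918] down [ 0.001 -0.    -1.   ] jaw -94.6 open 0.0000 F [ 0.3 -0.7  0.3]
  tx 50.8 ty -0.6 tz -1.9 spin 0.06 j6 1.68
```

View pics/w8.png

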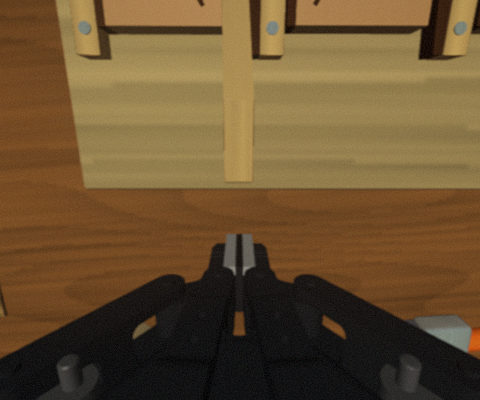

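Shut fingers (238,240) are right behind the butt end (238,182) and the wedge lies straight in the gap. I'll lower and advance gently.

Emit:
{"name": "move_arm", "arguments": {"motion": [{"gripper":255,"tx":25,"ty":-0.5,"tz":0,"spin":0},{"gripper":255,"tx":45,"ty":-0.5,"tz":0,"spin":0},{"gripper":255,"tx":51,"ty":-0.5,"tz":0,"spin":0},{"gripper":255,"tx":51,"ty":-0.5,"tz":-3,"spin":0},{"gripper":255,"tx":51,"ty":-0.5,"tz":-9,"spin":0},{"gripper":255,"tx":51,"ty":-0.5,"tz":-15,"spin":0},{"gripper":255,"tx":51,"ty":-0.5,"tz":-19,"spin":0},{"gripper":255,"tx":51,"ty":-0.5,"tz":-21,"spin":0},{"gripper":255,"tx":51,"ty":-0.5,"tz":-23,"spin":0},{"gripper":255,"tx":51,"ty":-0.5,"tz":-25,"spin":0}]}}

```text
t: 20.15
ee_pos: [0.515, 0.0487, 0.0398]
eef_rot: [-0.706, 0.028, 0.707, 0.028]
force: [-1.9, 0.6, 0.0]
opening: -0.0
```

Emit:
{"name": "move_arm", "arguments": {"motion": [{"gripper":255,"tx":0,"ty":0,"tz":-0.5,"spin":0},{"gripper":255,"tx":0,"ty":0,"tz":-1,"spin":0},{"gripper":255,"tx":0,"ty":0,"tz":-1.5,"spin":0},{"gripper":255,"tx":0,"ty":0,"tz":-2,"spin":0},{"gripper":255,"tx":0,"ty":0,"tz":-2.5,"spin":0},{"gripper":255,"tx":0,"ty":0,"tz":-3,"spin":0},{"gripper":255,"tx":0,"ty":0,"tz":-3.5,"spin":0},{"gripper":255,"tx":0,"ty":0,"tz":-4,"spin":0},{"gripper":255,"tx":0,"ty":0,"tz":-4.5,"spin":0},{"gripper":255,"tx":0,"ty":0,"tz":-5,"spin":0}]}}

```text
t: 21.15
ee_pos: [0.519, 0.0486, 0.0397]
eef_rot: [-0.706, 0.028, 0.708, 0.028]
force: [-9.9, 2.9, 6.9]
opening: -0.0002
```

```bash
python3 -c "
from h import *
where()"
```

```text
butt in board [-93.  71.] F board [-10.1   2.1]
```

Emit:
{"name": "move_arm", "arguments": {"motion": [{"gripper":255,"tx":0,"ty":0,"tz":-0.3,"spin":0},{"gripper":255,"tx":0,"ty":0,"tz":-0.6,"spin":0},{"gripper":255,"tx":0,"ty":0,"tz":-0.9,"spin":0},{"gripper":255,"tx":0,"ty":0,"tz":-1.2,"spin":0},{"gripper":255,"tx":0,"ty":0,"tz":-1.5,"spin":0},{"gripper":255,"tx":0,"ty":0,"tz":-1.8,"spin":0},{"gripper":255,"tx":0,"ty":0,"tz":-2,"spin":0},{"gripper":255,"tx":0,"ty":0,"tz":-2,"spin":0},{"gripper":255,"tx":0,"ty":0,"tz":-2,"spin":0},{"gripper":255,"tx":0,"ty":0,"tz":-2,"spin":0}]}}

```text
t: 22.15
ee_pos: [0.5196, 0.0486, 0.0398]
eef_rot: [-0.704, 0.028, 0.709, 0.028]
force: [-18.0, 2.4, 12.8]
opening: 0.0
```

```bash
python3 -c "
from h import *
where()"
```

```text
butt in board [-92.4  71. ] F board [-18.2   1. ]
```

Emit:
{"name": "move_arm", "arguments": {"motion": [{"gripper":255,"tx":-0.3,"ty":0,"tz":-0.5,"spin":0},{"gripper":255,"tx":-0.6,"ty":0,"tz":-1,"spin":0},{"gripper":255,"tx":-0.8,"ty":0,"tz":-1.5,"spin":0},{"gripper":255,"tx":-1,"ty":0,"tz":-2,"spin":0},{"gripper":255,"tx":-1,"ty":0,"tz":-2.5,"spin":0},{"gripper":255,"tx":-1,"ty":0,"tz":-3,"spin":0},{"gripper":255,"tx":-1,"ty":0,"tz":-3,"spin":0},{"gripper":255,"tx":-1,"ty":0,"tz":-3,"spin":0},{"gripper":255,"tx":-1,"ty":0,"tz":-3,"spin":0},{"gripper":255,"tx":-1,"ty":0,"tz":-3,"spin":0}]}}

```text
t: 23.15
ee_pos: [0.5199, 0.0486, 0.0398]
eef_rot: [-0.701, 0.028, 0.712, 0.028]
force: [-30.3, 3.9, 18.6]
opening: 0.0004
```

Run:
```python
from h import *
where();s=robot.read_state();print(s["force"],R.from_quat(s["eef_rot"]).apply([1,0,0]))
import pickle
w=robot.camera("wrist");pickle.dump((w,dict(s)),open("w9.pkl","wb"))
t=robot.camera("top");r=robot.silhouettes(t,"panel_short")
for q in r:print(round(q["confidence"],2),np.round(q["point"]))
def B(P):
    P=np.array(P,float);return np.c_[O+(P[:,:2]/1000)@RB.T,P[:,2]/1000]
J=cv2.resize(w["pixels"][:200,80:400,::-1],(800,500),interpolation=cv2.INTER_CUBIC)
for L in ([(-14,151.25,28),(0,151.25,28)],[(-5,79.75,30),(5,79.75,30)],[(-78.6,85,36),(-78.6,56,36)]):
    q=(px(w,B(L))-[80,0])*2.5;cv2.line(J,*[tuple(int(i) for i in np.round(u)) for u in q],(0,255,0),1)
cv2.imwrite("pics/w9.png",J)
```

```text
butt in board [-92.1  71.1] F board [-30.5   1.4]
[-30.28523834   3.86883921  18.59360599] [-1.43584458e-02  8.68694482e-04 -9.99896535e-01]
0.57 [296. 146.]
```

Picture limit reached, so I'm checking by numbers: brightness profiles across the bay before and after, at panel-top height.

Run:
```python
from h import *
import pickle
def B(P):
    P=np.array(P,float);return np.c_[O+(P[:,:2]/1000)@RB.T,P[:,2]/1000]
for f in("w7","w9"):
    w,s=pickle.load(open(f+".pkl","rb"));I=cv2.GaussianBlur(w["pixels"],(0,0),.5).astype(np.float32)
    for lo,hi in((142,158),(72,84)):
        ys=np.arange(lo,hi+.1,1)
        prof=np.mean([[cv2.remap(I,*[np.float32([[v]]) for v in u],cv2.INTER_LINEAR)[0,0] for u in px(w,B([(x,y,30) for y in ys]))] for x in(6,9,12,15)],0)
        print(f,"y",lo,"rgb",[tuple(int(c) for c in v) for v in prof])
t=robot.camera("top")["pixels"].astype(np.float32);t0=cv2.imread("pics/top0.png")[:,:,::-1].astype(np.float32)
for n,(a,b,c,d) in{"short":(133,147,281,306),"panelA":(140,165,322,352),"frame":(124,134,275,390),"panelB":(145,172,362,392)}.items():
    red=lambda q:(q[a:b,c:d]).mean(2)
    print(n,cv2.phaseCorrelate(red(t0),red(t),cv2.createHanningWindow((d-c,b-a),cv2.CV_32F)),"meandiff",np.abs(red(t0)-red(t)).mean())
where()
```

```text
w7 y 142 rgb [(180, 137, 85), (181, 137, 85), (181, 137, 85), (179, 136, 83), (170, 127, 78), (144, 105, 64), (107, 75, 44), (80, 51, 29), (74, 48, 26), (89, 62, 35), (120, 92, 51), (152, 122, 70), (172, 140, 81), (179, 147, 85), (183, 150, 87), (186, 152, 88), (187, 153, 89)]
w7 y 72 rgb [(167, 144, 88), (167, 144, 89), (167, 143, 88), (165, 142, 86), (155, 133, 81), (129, 109, 66), (95, 77, 45), (78, 60, 35), (91, 68, 40), (130, 97, 58), (164, 125, 77), (178, 136, 84), (181, 138, 85)]
w9 y 142 rgb [(149, 110, 65), (149, 110, 66), (149, 110, 66), (149, 111, 65), (148, 109, 65), (135, 98, 58), (68, 45, 24), (60, 38, 20), (60, 37, 19), (59, 38, 19), (85, 61, 33), (145, 117, 67), (153, 124, 71), (155, 126, 71), (156, 127, 72), (158, 128, 72), (160, 130, 74)]
w9 y 72 rgb [(149, 121, 69), (150, 121, 69), (148, 120, 68), (149, 121, 69), (149, 121, 69), (148, 119, 69), (147, 119, 68), (147, 119, 68), (147, 119, 68), (148, 119, 69), (153, 116, 70), (154, 116, 71), (153, 115, 71)]
short ((-0.14971534084900995, 0.4101197021572798), 0.7781143728892008) meandiff 4.2219043
panelA ((0.07417740306672549, 0.4789925947033531), 0.8086271890004476) meandiff 5.331556
frame ((-0.21667487396220508, -0.009355493979314566), 0.9944584839542707) meandiff 3.4237683
panelB ((-0.12947295493026267, 0.523732476493505), 0.8267643538522131) meandiff 3.5744858
butt in board [-92.1  71.1] F board [-29.5  -0. ]
```

```bash
python3 -c "
from h import *
where();print(robot.read_state()['t'],robot.finish_job())"
```

```text
butt in board [-92.1  71.1] F board [-29.5  -0. ]
the job is handed in; nothing more can be done
23.35 None
```

The job is done and handed in at 23.4 s. The snapped wedge is in the scrap box. The middle sound wedge is driven in beside the narrow panel in the left bay, with the shut fingers still pushing on its butt at about 30 N.

**What I did:** I dropped the snapped wedge first, and a picture showed it on the box floor. Then I gripped the sound wedge, slid it thin end first into the gap, let go, and pushed it in by its butt from behind.

**Checks that agreed:**
- **Tightness:** the last 12 N of push moved the wedge only about 0.3 mm. Its butt end sits within about 0.5 mm of the computed seated position.
- **Panel flush:** the last wrist image measured about 70.8 mm from the panel's right edge to the stop, against 71.5 mm if flush, so it agrees to within about 1 mm. There was no gap between panel and wedge. This is from brightness profiles, because the 12-picture limit stopped me viewing the final picture.

**Not fully settled:**
- **Upward force:** the gripper also felt about 19 N upward, probably friction on the butt.
- **Other two panels:** a shift check between the first and last top views gave about 0.5 px (roughly 1.3 mm) for both of them, and 0.4 px for the narrow one, but none in that direction for the board frame. The arm never touched those two, so I took it as measuring noise.
- **Other objects:** I did not re-check the things standing round about at the end. The arm stayed clear of them.

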